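Seat the light shield over a turbidity cell

ROBOT

A 7-joint arm with a two-finger parallel gripper is mounted at the origin on the work surface; the furniture and walls round the work are solid. World frame = base frame: x ahead of the robot, y to its left, z up, the work surface at z = 0. Lengths are in m, angles in rad, forces in N, time in s.
With the tool pointing down it reaches from about 0.4 to 0.9 m from the base axis. Payload 5.6 kg.
Tool frame: the origin (TCP) lies midway between the tips of the shut fingers; the grasp point (between the pads) lies bot.grip_depth behind it (bot.grip_depth is the distance from the TCP to the grasp point, in m); x points along the fingers, z is the direction in which the jaws open and shut, and the axes are right-handed (so a half turn about x gives the same grasp; the last joint's range is limited). The gripper opens to 92 mm and grips with 3 to 60 N. Pads are 20 mm wide; open, the fingers measure 128 mm over their backs; the gripper's body (75 mm by 189 mm) begins 69 mm behind the grasp point.
Start: joints at [1.237, 0.468, -0.012, 1.603, 0.006, 1.071, -0.056], TCP at [0.186, -0.623, 0.177] pointing down, gripper open.
Joint ranges: [-2.53, 2.53], [-0.31, 2.02], [-1.57, 1.55], [0.28, 2.44], [-1.29, 4.43], [0.15, 1.84], [-2.92, 2.92]. Speed limits (rad/s): [2.57, 2.57, 3.14, 3.14, 3.14, 3.14, 3.14].

INTERFACE

Orientations are given as a unit quaternion [w, x, y, z].
In Python, from rig import bot gives the robot as it stands.
- The arm moves only by the tool step_arm, never from a script. Its argument "steps" is a list of rows, each a list of 4 numbers: the shift along the tool's x, y, z normalised to -1 to 1, where 1 is 0.3 m, then the turn about the tool's x normalised to -1 to 1, where 1 is 2 pi rad. In form: [[dx, dy, dz, roll], ...]. A call has 1 to 5 rows; each row is the pose to reach, as a shift and turn from the pose measured when the call began, along the tool's axes at that moment, turning the shorter way round; what a row does not reach only later rows make up. A row lasts 1/8 s, in which the tool goes at most 62.5 mm and 10.7 degrees, less where a joint would pass 70% of its speed; a pose out of reach is approached as far as the arm can. A call with a number of a shift or a turn outside -1 to 1 is refused whole. A call with a gripper value outside its range is refused whole. "grip" is the gripper command: -1 is shut, 1 is fully open, values between are in proportion, set as the call begins (left out, the last holds). The fingers move at their own pace and stop on an object; "force" is the grip in N (left out, the last holds). Time passes only in rows, so rows that repeat a pose let the fingers close. It gives the time, the measured TCP pose, the force and the opening at its end, in the units of the state.
- bot.state(): the state, without advancing time (a new reading comes with each control period).
- bot.read_camera(name): name is "scene" or "top" or "wrist"; returns the picture (400x640x3 uint8, red, green, blue); there is no depth.
- bot.calibration(name): a dict with "fx", "fy", "cx", "cy" (pixels), "R" (3x3) and "t" (3): a world point X has camera coordinates R X + t. Camera axes: x right, y down, z forward; pixel columns grow to the right and rows downward; lengths in m; the calibration is good to about 2 mm. A picture is of the moment at which its call begins: read the wrist's pose just before it. calibration takes no time and is no camera call; for the wrist camera it gives the pose at the moment of the call.
- bot.sign_off(): hands the job in, once; it reports no verdict.
The state is a dict: "time_s": time; "joints": joint angles; "dq": joint speeds; "joint_torque": joint torques, N m; "position": TCP position; "orientation": TCP orientation; "contact_force": force on the tool from outside, world axes, zero at the start; "torque": the same for the moment, N m; "gripper_width": finger opening in m.
Only numpy, scipy, OpenCV 4.12 (cv2) and the standard library are available. Lean on these libraries where they do the work, as an engineer would, in place of code of your own. Each camera call takes 0.05 s, during which the arm holds its last target. There are 200 camera calls.

TASK

On the turbidimeter, turn the sample cell where it stands in its well until the pointed lug on its collar faces the detector housing, without pulling the cell out. Then fit the grey light-shield cover over it so that it drops fully onto the two locating pins, press it down flat on the deck against the sprung seal, and finish while still holding it pressed down. Do not disturb the other things on the bench.

Things in the scene. Friction and masses are not known exactly. Their poses are not given: they have to be found in the camera images.
- turbidimeter: White bench instrument, fixed, 226 x 176 mm; flat deck 75 mm above the bench; sloping display panel at its front (from x = -65 mm to -117 mm). Origin on the bench straight under the axis of the sample well; x points to the detector housing, z up. The detector housing is a bar across the whole back of the deck, its face 68 mm from the well axis, 30 mm higher than the deck.
- well (a point): Centre of the mouth of the round sample well, on the deck surface (well 28 mm wide, 65 mm deep).
- detector (a point): Centre of the small round detector window in the front face of the detector housing, 68 mm from the well axis along the instrument's +x; a black index line on the deck points from it to the well.
- pin_left (a point): Tip of the left steel locating pin, 62 mm from the well axis along the instrument's +y; bullet-nosed, 10 mm thick, 18 mm tall above the deck (straight for 11 mm, then rounded to a 3 mm tip).
- pin_right (a point): Tip of the right locating pin, the same, 62 mm along the instrument's -y.
- seal (a joint): Black rubber ring round the well (63 to 75 mm across), sprung: 0 = up, its top 4 mm above the deck; 0.004 = pushed level with the deck. Needs about 5 N to start moving and 11 N to go level, so the cover's own weight does not push it down and it lifts the cover again when let go.
- sample_cell: Glass cell 25 mm across standing loose in the well, 60 g, free to turn. Black cap to grip: 29 mm across, 6.5 to 26 mm above the deck. Under it a black collar (30 mm) with one pointed lug, 1.5 to 6.5 mm above the deck. Origin at the middle of its underside, z up its axis, x towards the lug, which may start in any direction but the right one.
- cell_mark (a point): Tip of the pointed lug on the cell's collar, 25.5 mm from the cell's axis and 4 mm above the deck.
- cover: Grey light-shield cover, 80 x 152 mm, 250 g, upright on the bench. Origin mid-underside, long axis y. Flange 20 mm thick, dome 72 mm across to 40 mm; on it a grip ridge 16 mm thick (x), 64 long (y), 40 to 66 mm up. Underside: mid opening 60 mm wide, 34 deep; at 62 mm either side along y blind bores 20 deep, one round 12.5 mm, one slot 12.5 x 14.5. Fits either way round.
- cover_grip (a point): Middle of the cover's grip ridge, 62 mm above its underside.
- wash_bottle: White squeeze bottle with a red nozzle, 149 mm tall, a bystander.
- specimen_jar: White screw-top jar, 51 mm across, 65 mm tall, a bystander.
Not all that is in view belongs to the job. What is shaped like the sample_cell but pink or yellow is not meant.

How it is judged:
By the outcome, as a careful person would: the job done as asked, in the order asked, and still so for the second after the job is handed in, while the arm keeps its last pose, push and grip.
It also fails if it takes over 61 s, if anything falls off the work surface, if the arm or the gripper's body presses on something with over 40 N, if the wrist force passes 120 N, or if a joint passes its speed limit or range.

## Working session

There is one attempt and no reset: what is moved stays moved. The work goes in short steps, Python scripts to look and compute and a tool call to move; the robot and the scene stay as the last step left them, time stands still between calls to the robot, and variables do not carry over. Pictures are saved under pics/ and viewed, about 8 in all and at most 12, crops included, and the job is handed in when it is done.

Besides the shell and the picture viewer there is one more tool, called after "Call:" in YAML: its name, and indented under it one key for each argument. step_arm: Moves the arm, as the interface text tells. Its arguments: {"type":"object","properties":{"steps":{"type":"array"},"grip":{"type":"number"},"force":{"type":"number"}},"required":["steps"]}

```bash
mkdir -p pics; ls; cat > h.py <<'E'
import numpy as np, cv2
from rig import bot
def grab(n,f):
    c=bot.calibration(n); im=bot.read_camera(n); cv2.imwrite('pics/'+f,im[:,:,::-1]); return im,c
def cast(c,u,v,z):
    R=np.array(c['R']);t=np.array(c['t']);o=-R.T@t
    d=R.T@np.array([(u-c['cx'])/c['fx'],(v-c['cy'])/c['fy'],1]); return o+d*(z-o[2])/d[2]
def proj(c,X):
    p=np.array(c['R'])@np.array(X)+np.array(c['t']); return c['fx']*p[0]/p[2]+c['cx'],c['fy']*p[1]/p[2]+c['cy']
E
python3 - <<'E'
from h import *
for n in ['scene','top']:
    im,c=grab(n,n+'1.png'); print(n,c)
print(bot.state(),bot.grip_depth)
E
```

```text
pics
scene {'fx': 445.93779700042035, 'fy': 445.93779700042035, 'cx': 318.4339148566304, 'cy': 196.09253902997543, 'R': array([[-0.78521684, -0.61914831, -0.00948079],
       [-0.46277928,  0.59694165, -0.65535945],
       [ 0.41142417, -0.51021176, -0.75525765]]), 't': array([0.26800528, 0.39599449, 0.88216273])}
top {'fx': 494.9195046734596, 'fy': 494.9195046734596, 'cx': 311.9745913959728, 'cy': 196.79307353757392, 'R': array([[-0.0230376 , -0.99958698, -0.01717988],
       [-0.99463787,  0.02464978, -0.10043856],
       [ 0.10082056,  0.01477389, -0.99479493]]), 't': array([-0.16940331,  0.5066892 ,  1.46615982])}
{'time_s': 0.1, 'joints': array([ 1.23697168,  0.46828462, -0.01159645,  1.60351733,  0.00599564,
        1.07141968, -0.05632706]), 'dq': array([ 0.00014431, -0.00134168,  0.00106731, -0.00438062, -0.0003273 ,
       -0.00181236,  0.00098794]), 'joint_torque': array([ 1.71788568e-03, -5.21646774e+01, -1.18298759e-02, -2.44365817e+01,
       -5.67029568e-02,  1.40996533e-02,  6.82510790e-05]), 'position': array([ 0.18614309, -0.62216561,  0.17624445]), 'orientation': array([ 0.56667696,  0.4226043 ,  0.56762738, -0.42199762]), 'contact_force': array([-0.11341185,  0.21907175,  0.3023844 ]), 'torque': array([-0.03513883, -0.04864984,  0.00203229]), 'gripper_width': 0.09166240978303519} 0.0187
```

View pics/top1.png

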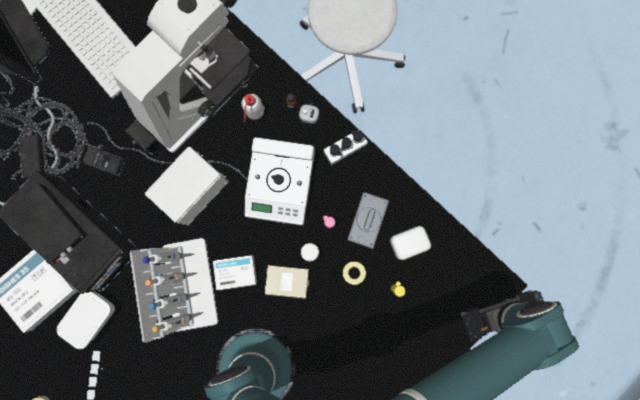

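View pics/scene1.png

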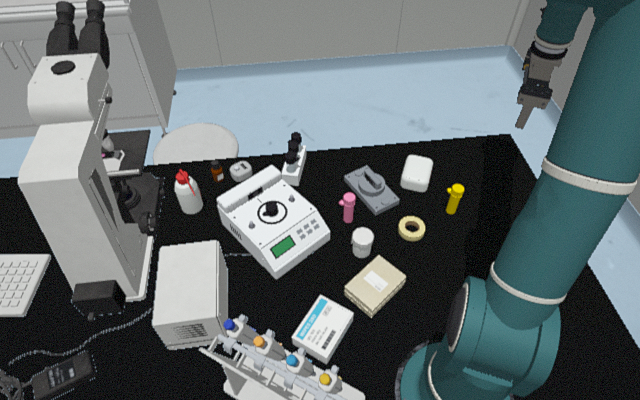

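The top view shows the instrument well near (279,180), with its display towards the robot. The cover is near (368,220), the jar at (310,252) and the bottle at (252,105). Next I'll zoom in.

```bash
python3 - <<'E'
from h import *
c=bot.calibration('top');im=cv2.imread('pics/top1.png')
cv2.imwrite('pics/crop1.png',cv2.resize(im[132:252,240:400],None,fx=5,fy=5,interpolation=cv2.INTER_CUBIC))
print('well',cast(c,279,180,.09),'cover',cast(c,368,216,.06))
hsv=cv2.cvtColor(im,cv2.COLOR_BGR2HSV)
E
```

```text
well [ 0.5469435  -0.08827967  0.09      ] cover [ 0.43842578 -0.34431862  0.06      ]
```

View pics/crop1.png

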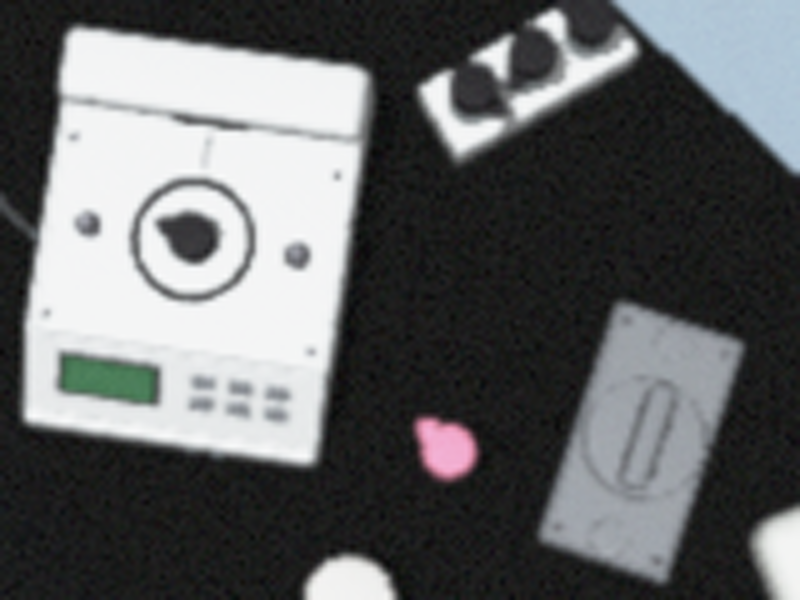

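The crop shows the pins at crop (88,223) and (297,255), and the lug tip at (160,224), pointing left and slightly up. The cover's ridge runs from (666,385) to (636,487).

```bash
python3 - <<'E'
from h import *
c=bot.calibration('top')
f=lambda u,v,z:cast(c,240+u/5-.4,132+v/5-.4,z)[:2]
pl,pr=f(88,221,.091),f(297,253,.091); w=(pl+pr)/2
d=pl-pr; print('pins',pl,pr,np.linalg.norm(d)); psi=np.arctan2(-d[0],d[1]); print('well',w,'yaw',np.degrees(psi))
w2=f(193,240,.077); print('seal centre',w2)
l=f(158,224,.079); e=l-w2;print('lug',np.linalg.norm(e),'dir',np.degrees(np.arctan2(e[1],e[0])))
e=l-w;print('lug',np.linalg.norm(e),'dir',np.degrees(np.arctan2(e[1],e[0])))
det=f(211,122,.085);e=det-w;print('det',np.linalg.norm(e),np.degrees(np.arctan2(e[1],e[0])))
a,b=f(666,383,.066),f(636,488,.066);e=a-b;print('ridge',(a+b)/2,np.linalg.norm(e),np.degrees(np.arctan2(e[1],e[0])))
q=[f(u,v,.02) for u,v in[(617,300),(744,345),(667,582),(540,540)]];print('flange',np.mean(q,0),[np.degrees(np.arctan2(*(x)[::-1])) for x in(q[0]-q[3],q[1]-q[2])],np.linalg.norm(q[0]-q[1]),np.linalg.norm(q[0]-q[3]))
from scipy.spatial.transform import Rotation as Ro
s=bot.state();o=s['orientation'];M=Ro.from_quat([*o[1:],o[0]]).as_matrix();print(M.round(3)); 
cw=bot.calibration('wrist'); R=np.array(cw['R']);print('wristcam',-R.T@cw['t'],R[2],cw['fx'])
E
```

```text
pins [ 0.56066091 -0.02543259] [ 0.53894012 -0.14601197] 0.1225201159992041
well [ 0.54980051 -0.08572228] yaw -10.211566974265132
seal centre [ 0.54996628 -0.0849056 ]
lug 0.02230843630795872 dir 64.36375979442397
lug 0.02311733708890827 dir 64.86910726776625
det 0.06912151048992471 -9.553821417675863
ridge [ 0.43015011 -0.34870561] 0.06369938790844656 -17.851657515097028
flange [ 0.42929701 -0.34787203] [np.float64(-19.52624588622129), np.float64(-20.01332723026625)] 0.08080401299194291 0.15188775494253712
[[-0.001  0.958  0.287]
 [ 0.001  0.287 -0.958]
 [-1.    -0.    -0.002]]
wristcam [ 0.26222076 -0.5998062   0.38384052] [-0.27003908 -0.07885143 -0.95961521] 324.1246807913504
```

Call:
step_arm:
  steps:
    - [-0.1,0.8,-0.65,0]
    - [-0.1,0.8,-0.65,0]
    - [-0.1,0.8,-0.65,0]
    - [-0.1,0.8,-0.65,0]
    - [-0.1,0.8,-0.65,0]
  grip: 0.1

```text
time_s: 0.72
position: [0.361, -0.3646, 0.2066]
orientation: [0.567, 0.423, 0.568, -0.422]
contact_force: [0.7, -0.5, 0.8]
gripper_width: 0.0505
```

Call:
step_arm:
  steps:
    - [-0.06,0.87,-0.71,-0.13]
    - [-0.06,0.87,-0.71,-0.13]
    - [-0.06,0.87,-0.71,-0.13]
    - [-0.06,0.87,-0.71,-0.13]
    - [-0.06,0.87,-0.71,-0.13]

```text
time_s: 1.35
position: [0.5355, -0.1065, 0.2234]
orientation: [0.688, 0.162, 0.689, -0.161]
contact_force: [1.4, -0.9, 1.0]
gripper_width: 0.0503
```

Call:
step_arm:
  steps:
    - [0,0,0,0]
    - [0,0,0,0]

```text
time_s: 1.6
position: [0.5348, -0.107, 0.2228]
orientation: [0.688, 0.162, 0.689, -0.161]
contact_force: [-0.1, -0.3, 0.3]
gripper_width: 0.0504
```

```bash
cat >> h.py <<'E'
from scipy.spatial.transform import Rotation as Ro
def tool():
    s=bot.state();o=s['orientation'];return np.array(s['position']),Ro.from_quat([*o[1:],o[0]]).as_matrix(),s
def to(x,y,z,jaw):
    p,M,s=tool(); d=M.T@(np.array([x,y,z])-p)/.3
    a=np.degrees(np.arctan2(M[1,2],M[0,2])); r=-((jaw-a+180)%360-180)/360
    print('pos',p.round(4),'jaw',round(a,1),'q7',s['joints'][6].round(2),'F',s['contact_force'].round(1),'w',round(s['gripper_width'],4)); print('step',d.round(3),round(r,4),'tilt',M[:,0].round(3))
E
python3 - <<'E'
from h import *
to(.55,-.0855,.225,-26)
im,c=grab('wrist','w1.png')
for P in [(.55,-.0855,.075),(.5607,-.0254,.093),(.5389,-.146,.093)]: print(proj(c,P))
E
```

```text
pos [ 0.5348 -0.107   0.2228] jaw -26.4 q7 -0.45 F [-0.1 -0.3  0.3] w 0.0504
step [-0.007  0.087  0.013] -0.0011 tilt [-0.002  0.001 -1.   ]
(np.float64(324.31239752255397), np.float64(157.00692849737777))
(np.float64(307.43673255192545), np.float64(100.92332191461))
(np.float64(339.7748217973394), np.float64(213.2878359770062))
```

View pics/w1.png

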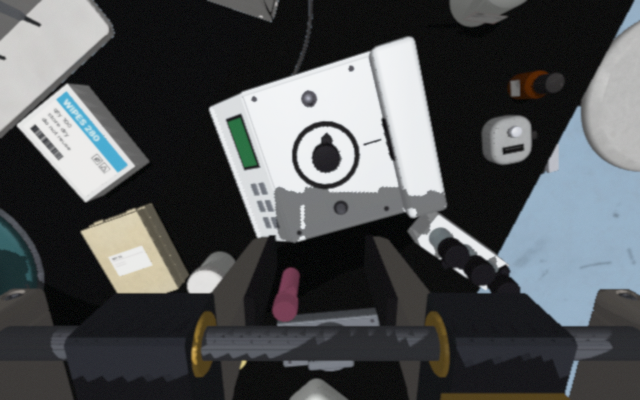

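The wrist view shows the seal ring centred near (326,154), the pins at (309,98) and (341,207), and the lug tip at (326,133). I'll refine these with masks.

```bash
python3 - <<'E'
from h import *
im=cv2.imread('pics/w1.png');c=bot.calibration('wrist');g=cv2.cvtColor(im,cv2.COLOR_BGR2GRAY)
m=(g<75).astype(np.uint8); m[:110]=0;m[200:]=0;m[:,:280]=0;m[:,372:]=0
n,lab,st,ce=cv2.connectedComponentsWithStats(m)
for i in range(1,n):
    if st[i,4]>40: print(st[i],ce[i])
i=[i for i in range(1,n) if st[i,2]>55 and st[i,4]>200][0]
cs=cv2.findContours((lab==i).astype(np.uint8),cv2.RETR_CCOMP,cv2.CHAIN_APPROX_NONE)[0]
for k in cs:
    if len(k)>60:
        e=cv2.fitEllipse(k);print('ellipse',e,'w@.079',cast(c,*e[0],.079).round(4))
cell=[j for j in range(1,n) if j!=i and st[j,4]>200]
for j in cell:
    ys,xs=np.where(lab==j); k=ys.argmin();print('tip',xs[ys<ys.min()+2].mean(),ys.min(),cast(c,xs[ys<ys.min()+2].mean(),ys.min()-.3,.079).round(4))
for (u,v) in [(309,98),(341,207)]:
    print(cv2.resize(g[v-12:v+13,u-12:u+13],None,fx=.5,fy=.5,interpolation=cv2.INTER_AREA) if 0 else '')
    p=g[v-14:v+15,u-14:u+15]; mm=p<np.percentile(p,85)*.72; ys,xs=np.where(mm);U,V=xs.mean()+u-14,ys.mean()+v-14;print('pin',U,V,mm.sum(),cast(c,U,V,.085).round(4))
big=cv2.resize(im[70:240,220:420],None,fx=4,fy=3.5,interpolation=cv2.INTER_CUBIC); big=cv2.resize(im[80:225,240:420],None,fx=4,fy=4,interpolation=cv2.INTER_CUBIC);cv2.imwrite('pics/w1c.png',big)
E
```

```text
[293 122  66  67 671] [325.54247392 154.37704918]
[313 134  27  38 682] [325.69208211 155.36950147]
ellipse ((325.2815856933594, 154.66567993164062), (64.7037582397461, 65.68521881103516), 9.944165229797363) w@.079 [ 0.5521 -0.0842  0.079 ]
ellipse ((325.2189025878906, 154.72186279296875), (59.82356262207031, 60.528343200683594), 71.30931091308594) w@.079 [ 0.552  -0.0842  0.079 ]
tip 326.5 134 [ 0.5631 -0.0647  0.079 ]

pin 308.6124401913876 98.36363636363636 209 [ 0.5626 -0.0245  0.085 ]

pin 340.35 207.0875 160 [ 0.5415 -0.1433  0.085 ]
```

View pics/w1c.png

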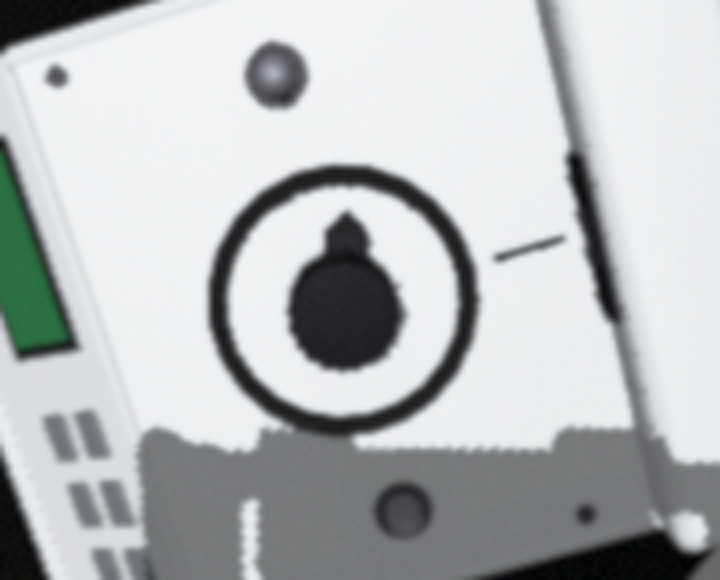

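```bash
python3 - <<'E'
from h import *
to(.5515,-.0845,.084,-28)
E
```

```text
pos [ 0.5346 -0.108   0.2229] jaw -26.5 q7 -0.45 F [0.8 0.2 0.2] w 0.0503
step [0.463 0.095 0.017] 0.0042 tilt [-0.002  0.001 -1.   ]
```

Call:
step_arm:
  steps:
    - [0,0.095,0.018,0.004]
    - [0.2,0.095,0.018,0.004]
    - [0.36,0.095,0.018,0.004]
    - [0.44,0.095,0.018,0.004]
    - [0.463,0.095,0.018,0.004]

```text
time_s: 2.28
position: [0.5499, -0.0868, 0.0823]
orientation: [0.684, 0.171, 0.688, -0.172]
contact_force: [0.4, -0.0, 0.4]
gripper_width: 0.0506
```

Call:
step_arm:
  steps:
    - [0,0,0,0]

```text
time_s: 2.4
position: [0.55, -0.0878, 0.0827]
orientation: [0.684, 0.172, 0.688, -0.173]
contact_force: [-0.9, 0.0, -0.2]
gripper_width: 0.0505
```

```bash
python3 - <<'E'
from h import *
to(.5515,-.0845,.084,-28)
E
```

```text
pos [ 0.55   -0.0878  0.0827] jaw -28.2 q7 -0.61 F [-0.9  0.  -0.2] w 0.0505
step [-0.004  0.012 -0.001] -0.0006 tilt [-0.005  0.    -1.   ]
```

Call:
step_arm:
  steps:
    - [-0.005,0.013,0,0]
    - [-0.005,0.013,0,0]

```text
time_s: 2.65
position: [0.5529, -0.0843, 0.0856]
orientation: [0.685, 0.172, 0.687, -0.173]
contact_force: [0.5, -0.1, -0.1]
gripper_width: 0.0507
```

Call:
step_arm:
  steps:
    - [0,0,0,0]
    - [0,0,0,0]
    - [0,0,0,0]
  grip: -1
  force: 10

```text
time_s: 3.02
position: [0.5529, -0.0844, 0.0856]
orientation: [0.685, 0.172, 0.687, -0.173]
contact_force: [-0.1, 0.3, -1.0]
gripper_width: 0.0225
```

```bash
python3 - <<'E'
from h import *
to(.5515,-.0845,.084,-100)
E
```

```text
pos [ 0.5529 -0.0844  0.0856] jaw -28.2 q7 -0.61 F [-0.1  0.3 -1. ] w 0.0225
step [ 0.005 -0.003 -0.004] 0.1994 tilt [-0.003 -0.    -1.   ]
```

Call:
step_arm:
  steps:
    - [0,0,0,0]

```text
time_s: 3.15
position: [0.5529, -0.0843, 0.0856]
orientation: [0.685, 0.172, 0.687, -0.173]
contact_force: [-0.7, -0.7, -0.7]
gripper_width: 0.013
```

```bash
python3 - <<'E'
from h import *
to(.5515,-.0845,.084,-100)
im,c=grab('wrist','w2.png')
for P in [(.55,-.0855,.075)]: print(proj(c,P))
E
```

```text
pos [ 0.5529 -0.0843  0.0856] jaw -28.2 q7 -0.61 F [-0.7 -0.7 -0.7] w 0.013
step [ 0.005 -0.003 -0.004] 0.1994 tilt [-0.003 -0.    -1.   ]
(np.float64(317.7182384349605), np.float64(225.15895805920653))
```

View pics/w2.png

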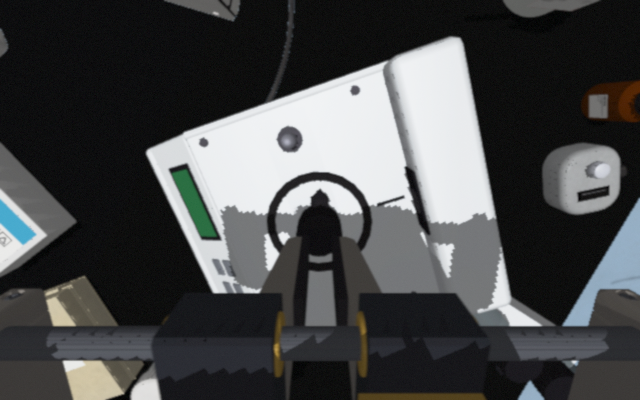

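```bash
python3 - <<'E'
from h import *
p,M,s=tool();c=bot.calibration('wrist')
print('tcp',proj(c,p),'grasp',proj(c,p-M[:,0]*.0187),s['joints'])
im=cv2.imread('pics/w2.png');g=cv2.cvtColor(im,cv2.COLOR_BGR2GRAY)
print('ring c',cast(c,319.5,218,.079)); print('left pin',cast(c,289,138,.085)); print('well proj .079',proj(c,(.552,-.0842,.079)))
print('scene: '); im,cs=grab('scene','s2.png'); print(proj(cs,p),proj(cs,(.5515,-.0845,.09)))
u,v=map(int,proj(cs,p)); cv2.imwrite('pics/s2c.png',cv2.resize(im[v-60:v+40,u-70:u+70,::-1],None,fx=5,fy=5,interpolation=cv2.INTER_CUBIC))
E
```

```text
tcp (np.float64(320.46952000083996), np.float64(227.37555229528598)) grasp (np.float64(320.49329633696703), np.float64(238.03684655073238)) [ 0.41186234  0.4719158  -0.40579468  1.87978996  0.24384313  0.84121495
 -0.61092846]
ring c [ 0.55438982 -0.08008353  0.079     ]
left pin [ 0.56379143 -0.02191938  0.085     ]
well proj .079 (np.float64(319.28053503939253), np.float64(224.39050992192153))
scene: 
(np.float64(271.4122846234192), np.float64(209.89694886388224)) (np.float64(271.71913319645193), np.float64(208.98603672234844))
```

View pics/s2c.png

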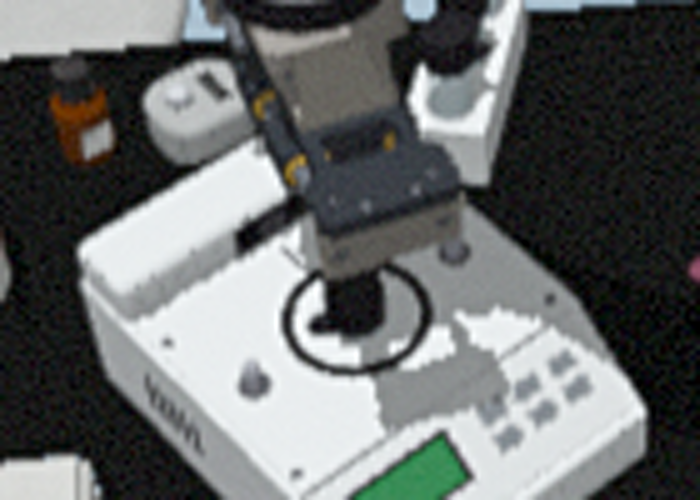

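The wrist view puts the fingers just short of, or just above, the cap at about (320,240). The closing width of 13 mm means the cap isn't held. I'll zoom in.

```bash
python3 - <<'E'
import cv2
im=cv2.imread('pics/w2.png')[170:320,230:410]
im=cv2.convertScaleAbs(im,alpha=2.2,beta=15)
cv2.imwrite('pics/w2c.png',cv2.resize(im,None,fx=4,fy=4,interpolation=cv2.INTER_CUBIC))
E
```

```text
(no output)
```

View pics/w2c.png

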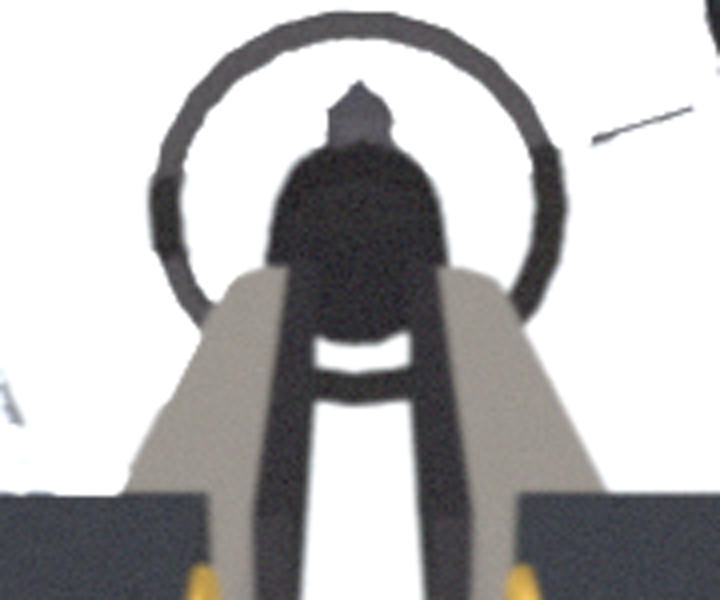

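```bash
python3 - <<'E'
from h import *
p,M,s=tool();c=bot.calibration('wrist');R=np.array(c['R']);t=np.array(c['t'])
print('w',s['gripper_width'],'F',s['contact_force'],'cam in tool',M.T@(-R.T@t-p), 'axes',(R@M).round(3))
for k in (0,.0187,.03,.04):
  for y in(-.01,0,.01):
    q=p-M[:,0]*k+M[:,1]*y; print(k,y,'depth',(R@q+t)[2].round(4),np.round(proj(c,q),1))
print('cap top',proj(c,(.5525,-.083,.101)),(R@[.5525,-.083,.101]+t)[2])
E
```

```text
w 0.004558826590845587 F [ 0.4456726   0.13069227 -0.44967313] cam in tool [-2.07618247e-01  7.93286481e-02 -1.37049588e-04] axes [[ 0.    -0.001  1.   ]
 [-0.281 -0.96  -0.   ]
 [ 0.96  -0.281 -0.   ]]
0 -0.01 depth 0.2244 [320.4 240.9]
0 0 depth 0.2215 [320.4 227.4]
0 0.01 depth 0.2187 [320.4 213.5]
0.0187 -0.01 depth 0.2064 [320.5 252.6]
0.0187 0 depth 0.2036 [320.5 238. ]
0.0187 0.01 depth 0.2008 [320.4 223.1]
0.03 -0.01 depth 0.1956 [320.5 260.7]
0.03 0 depth 0.1928 [320.5 245.4]
0.03 0.01 depth 0.1899 [320.5 229.7]
0.04 -0.01 depth 0.186 [320.5 268.7]
0.04 0 depth 0.1832 [320.5 252.7]
0.04 0.01 depth 0.1803 [320.5 236.3]
cap top (np.float64(318.8939817264402), np.float64(234.6096578698205)) 0.2064644371575606
```

```bash
python3 - <<'E'
from h import *
im,c=grab('wrist','w3.png')
p,M,s=tool();print(s['gripper_width'],s['contact_force'])
for f in('w2.png','w3.png'):
    b=cv2.imread('pics/'+f).astype(int); v=b[:,:,2]-b[:,:,0]; g=b.sum(2)/3
    print(f); 
    for r in range(200,262,6): print(r,' '.join('%3d'%x for x in g[r,286:356:3]))
E
```

```text
0.0011659359490064913 [ 0.02638567 -0.10197919 -0.13157713]
w2.png
200 239 237 237 236 237 236 236 236 197  36  36  35  36  35  81 230 236 240 240 239 238 239 239 232
206 239 237 237 233 163 145 163 119  75  28  22  16  18  21  47 168 227 237 239 239 238 239 239 239
212 201 232 235 181 118 101  16  15  13  10  15  15  11  16  13  12  22 165 211 233 238 232 238 222
218 120 120 120 119 101  13   8  11  14  15  17  18  14  18  16  15  16  23 103 121 121 120 120 120
224 120 120 120 119  46  15  18  14  12  17  15  14  15  14  17  17  16  16  55 119 120 121 121 120
230 120 119 119 113  18  11  16  15  11  15  14  13  13  17  13  16  15  16  26 115 119 120 120 121
236 238 197 114  89  38  32  20  17  17  13  14  15  12  15  16  15  19  18  36  91 103 116 119 120
242  96  61  62  62  61  36  16  15  14  15  12  15  16  20  17  14  19  18  46  61  62  63  61  77
248  63  60  61  61  59  25  17  20  13  17  16  17  12  13  15  13  18  19  32  61  61  61  61  61
254  61  63  62  62  53  17  18  20  58  20  17  17  20  28  80  91  20  18  22  57  62  61  61  60
260  60  60  62  60  42  19  18  
[... 473 characters left out ...]

224 119 120 120 119  47  16  14  15  15  16  15  16  17  16  18  15  15  11  55 120 122 121 121 121
230 120 120 119 113  20  14  16  17  15  10  14  11  17  13  10  15  15  11  27 115 119 121 120 121
236 230 197 121 107  27  31  37  38  19  18  14  11  13  19  19  24  40  40  34 111 119 121 120 119
242 223 120  94  61  61  61  62  57  16  18  15  13  16  16  16  22  62  58  61  61  61 107 120 116
248 165 111  61  62  61  61  62  50  18  15  16  12  10  15  14  21  56  61  61  61  61  61  69  17
254  44  62  60  60  61  61  61  43  16  19  15  18  20  18  18  18  53  61  60  62  62  62  60  24
260  66  62  62  61  60  62  61  32  15  20  88 119 116  62  17  18  44  60  62  61  62  60  61  65
```

The fingers shut above the cap without touching it, so the real fingertips sit well above the reported TCP. I'll probe for the offset by lowering the shut fingers gently onto the cap top, which is known to be at z = 0.101.

Call:
step_arm:
  steps:
    - [0.01,0,0,0]
    - [0.015,0,0,0]

```text
time_s: 3.55
position: [0.5527, -0.0843, 0.0808]
orientation: [0.685, 0.172, 0.687, -0.173]
contact_force: [0.4, 0.0, 0.4]
gripper_width: 0.0002
```

Call:
step_arm:
  steps:
    - [0.01,0,0,0]
    - [0.015,0,0,0]

```text
time_s: 3.8
position: [0.5525, -0.0843, 0.0759]
orientation: [0.684, 0.172, 0.687, -0.173]
contact_force: [-0.6, -0.6, 0.6]
gripper_width: 0.0005
```

Call:
step_arm:
  steps:
    - [0.008,0,0,0]
    - [0.012,0,0,0]

```text
time_s: 4.05
position: [0.5524, -0.0843, 0.0721]
orientation: [0.684, 0.172, 0.687, -0.173]
contact_force: [0.4, 0.2, 0.8]
gripper_width: 0.0004
```

Call:
step_arm:
  steps:
    - [0.008,0,0,0]
    - [0.012,0,0,0]

```text
time_s: 4.3
position: [0.5523, -0.0843, 0.0683]
orientation: [0.684, 0.172, 0.687, -0.173]
contact_force: [-0.3, 0.5, -0.5]
gripper_width: 0.0003
```

Call:
step_arm:
  steps:
    - [0.008,0,0,0]
    - [0.012,0,0,0]

```text
time_s: 4.55
position: [0.5521, -0.0843, 0.0645]
orientation: [0.684, 0.172, 0.687, -0.173]
contact_force: [0.1, -1.0, -0.4]
gripper_width: 0.0005
```

Call:
step_arm:
  steps:
    - [0.007,0,0,0]
    - [0.01,0,0,0]

```text
time_s: 4.8
position: [0.5543, -0.0844, 0.064]
orientation: [0.686, 0.172, 0.686, -0.173]
contact_force: [-2.5, 0.6, 17.9]
gripper_width: 0.0005
```

Call:
step_arm:
  steps:
    - [0.007,0,0,0]
    - [0.01,0,0,0]

```text
time_s: 5.05
position: [0.555, -0.0846, 0.0639]
orientation: [0.686, 0.171, 0.685, -0.173]
contact_force: [-8.5, -0.0, 26.6]
gripper_width: 0.0009
```

```bash
python3 - <<'E'
from h import *
im,c=grab('wrist','w4.png')
p,M,s=tool();print(p,s['gripper_width'],s['contact_force'])
im=cv2.convertScaleAbs(im[150:320,200:440,::-1],alpha=1.8,beta=15)
cv2.imwrite('pics/w4c.png',cv2.resize(im,None,fx=3.2,fy=3.2,interpolation=cv2.INTER_CUBIC))
E
```

```text
[ 0.55496329 -0.08451417  0.06395537] 0.000520986680162863 [-7.74838792 -0.2674416  22.80806204]
```

View pics/w4c.png

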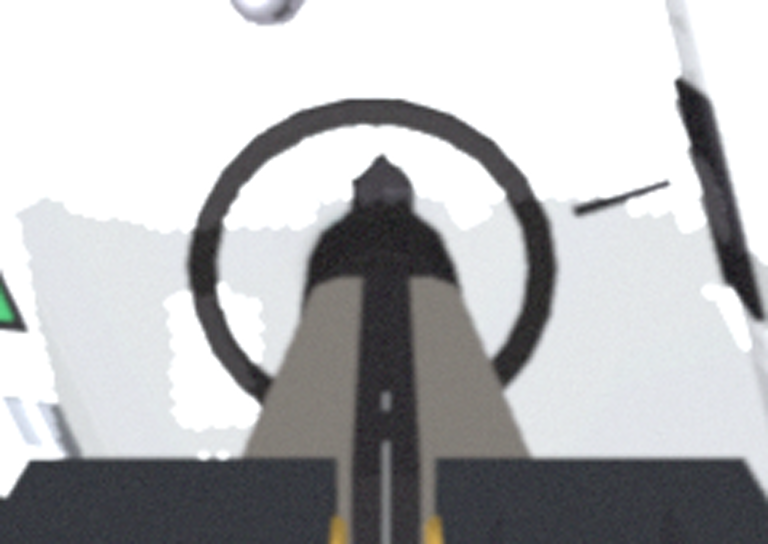

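Contact came at a reported z of 0.064, so the real tips are about 37 mm behind the reported TCP. I'll use that offset from here: back off, reopen, then grip lower.

Call:
step_arm:
  steps:
    - [-0.06,0,0,0]
    - [-0.06,0,0,0]

```text
time_s: 5.35
position: [0.5563, -0.0846, 0.0833]
orientation: [0.687, 0.172, 0.684, -0.173]
contact_force: [0.6, 0.3, -0.0]
gripper_width: 0.0003
```

Call:
step_arm:
  steps:
    - [0,0,0,0]
    - [0,0,0,0]
    - [0,0,0,0]
    - [0,0,0,0]
    - [0,0,0,0]
  grip: 0.1

```text
time_s: 5.98
position: [0.5562, -0.0845, 0.0831]
orientation: [0.687, 0.172, 0.684, -0.173]
contact_force: [0.4, -0.6, -0.2]
gripper_width: 0.0484
```

```bash
python3 - <<'E'
from h import *
im,c=grab('wrist','w5.png')
to(.5525,-.084,.0475,-28.5)
g=cv2.cvtColor(im,cv2.COLOR_RGB2GRAY)
m=(g<75).astype(np.uint8);m[260:]=0
n,lab,st,ce=cv2.connectedComponentsWithStats(m)
for i in range(1,n):
    if st[i,4]>150 and 250<ce[i][0]<400: print(st[i],ce[i])
cv2.imwrite('pics/w5c.png',cv2.resize(cv2.convertScaleAbs(im[130:300,200:440,::-1],alpha=1.8,beta=15),None,fx=3,fy=3,interpolation=cv2.INTER_CUBIC))
E
```

```text
pos [ 0.5562 -0.0845  0.0832] jaw -28.2 q7 -0.62 F [-0.4  0.1  0.1] w 0.0503
step [ 0.119 -0.004 -0.012] 0.0008 tilt [ 0.004 -0.003 -1.   ]
[    0     0   640   260 98064] [302.65132974 101.08150799]
[ 241  175  159   85 2881] [319.18986463 228.40645609]
[ 291  192   47   67 2120] [314.38679245 229.85188679]
```

Call:
step_arm:
  steps:
    - [0,-0.004,-0.012,0]
    - [0.05,-0.004,-0.012,0]
    - [0.1,-0.004,-0.012,0]
    - [0.119,-0.004,-0.012,0]
    - [0.119,-0.004,-0.012,0]

```text
time_s: 6.65
position: [0.5521, -0.0838, 0.0466]
orientation: [0.687, 0.172, 0.685, -0.173]
contact_force: [0.1, -0.1, -0.9]
gripper_width: 0.0504
```

Call:
step_arm:
  steps:
    - [0,0,0,0]
    - [0,0,0,0]
    - [0,0,0,0]
  grip: -1
  force: 8

```text
time_s: 7.02
position: [0.5524, -0.0839, 0.0469]
orientation: [0.687, 0.172, 0.685, -0.173]
contact_force: [-1.2, -0.3, 0.4]
gripper_width: 0.0285
```

Call:
step_arm:
  steps:
    - [0,0,0,0]

```text
time_s: 7.15
position: [0.5524, -0.0839, 0.047]
orientation: [0.687, 0.172, 0.685, -0.173]
contact_force: [0.8, 0.2, 0.6]
gripper_width: 0.0286
```

```bash
python3 - <<'E'
from h import *
to(.5525,-.084,.0475,-100)
E
```

```text
pos [ 0.5524 -0.0839  0.047 ] jaw -28.2 q7 -0.64 F [0.8 0.2 0.6] w 0.0286
step [-0.002 -0.     0.   ] 0.1994 tilt [ 0.003 -0.003 -1.   ]
```

The cap is held (28.6 mm). Now the turn.

Call:
step_arm:
  steps:
    - [0,0,0,0.022]
    - [0,0,0,0.044]
    - [0,0,0,0.066]
    - [0,0,0,0.088]
    - [0,0,0,0.11]

```text
time_s: 7.78
position: [0.5524, -0.0839, 0.0471]
orientation: [0.587, 0.395, 0.585, -0.396]
contact_force: [0.6, 0.5, -0.7]
gripper_width: 0.0284
```

```bash
python3 - <<'E'
from h import *
to(.5525,-.084,.0475,-99)
E
```

```text
pos [ 0.5524 -0.0839  0.0471] jaw -68.1 q7 -1.23 F [ 0.6  0.5 -0.7] w 0.0284
step [-0.001  0.     0.   ] 0.0859 tilt [ 0.003 -0.003 -1.   ]
```

Call:
step_arm:
  steps:
    - [0,0,0,0.022]
    - [0,0,0,0.044]
    - [0,0,0,0.066]
    - [0,0,0,0.086]
    - [0,0,0,0.086]

```text
time_s: 8.4
position: [0.5524, -0.0838, 0.0472]
orientation: [0.461, 0.538, 0.458, -0.537]
contact_force: [-1.7, 0.4, -0.5]
gripper_width: 0.0284
```

```bash
python3 - <<'E'
from h import *
im,c=grab('wrist','w6.png')
to(.5525,-.084,.0475,-100)
cv2.imwrite('pics/w6c.png',cv2.resize(cv2.convertScaleAbs(im[110:310,200:440,::-1],alpha=1.8,beta=15),None,fx=3,fy=3,interpolation=cv2.INTER_CUBIC))
E
```

```text
pos [ 0.5524 -0.0837  0.0471] jaw -98.9 q7 -1.69 F [-0.2  0.2  0.4] w 0.0287
step [-0.001  0.     0.001] 0.0031 tilt [ 0.003 -0.003 -1.   ]
```

View pics/w6c.png

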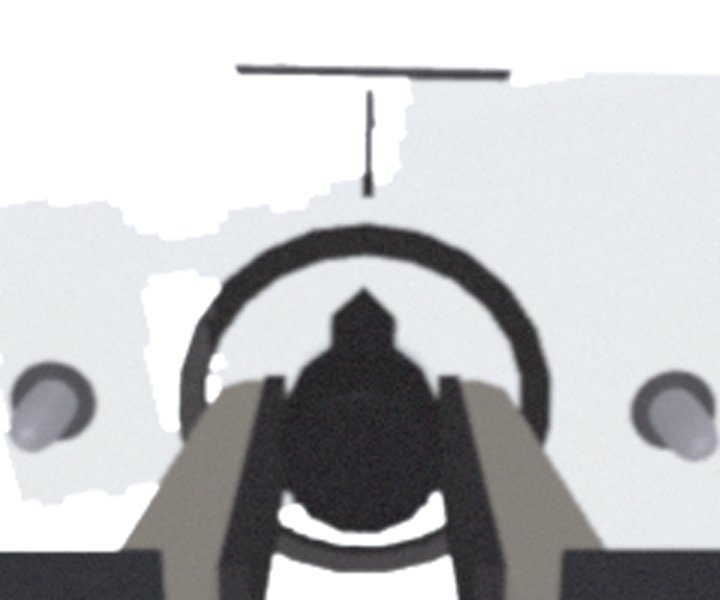

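The lug now points along the index line: tip at crop (364,290), line at (368,192) to (370,92), to within about 1°. I'll apply a small trim and release.

Call:
step_arm:
  steps:
    - [0,0,0,0.003]
    - [0,0,0,0.003]

```text
time_s: 8.7
position: [0.5524, -0.0837, 0.0471]
orientation: [0.456, 0.541, 0.453, -0.541]
contact_force: [1.0, -0.2, -0.9]
gripper_width: 0.0284
```

Call:
step_arm:
  steps:
    - [0,0,0,0]
    - [0,0,0,0]
    - [0,0,0,0]
    - [0,0,0,0]
  grip: 0.0

```text
time_s: 9.2
position: [0.5524, -0.0837, 0.0471]
orientation: [0.456, 0.542, 0.453, -0.541]
contact_force: [0.2, 0.0, -0.4]
gripper_width: 0.0458
```

Call:
step_arm:
  steps:
    - [-0.1,0,0,0]
    - [-0.25,0,0,0]
    - [-0.4,0,0,0]
    - [-0.55,0,0,0]
    - [-0.55,0,0,0]

```text
time_s: 9.82
position: [0.5545, -0.0835, 0.2162]
orientation: [0.458, 0.543, 0.451, -0.539]
contact_force: [0.2, 0.2, -0.5]
gripper_width: 0.046
```

```bash
python3 - <<'E'
from h import *
im,c=grab('wrist','w7.png')
to(.43,-.348,.2,-110)
g=cv2.cvtColor(im,cv2.COLOR_RGB2GRAY)
cx,cy=map(int,proj(c,(.5525,-.084,.079)));print(cx,cy)
m=(g<60).astype(np.uint8);m[:cy-60]=0;m[cy+55:]=0;m[:,:cx-45]=0;m[:,cx+45:]=0
n,lab,st,ce=cv2.connectedComponentsWithStats(m)
for i in range(1,n):
    if st[i,4]>60: print(st[i],ce[i])
    if 25<st[i,2]<45 or st[i,2]<25 and st[i,4]>300:
        ys,xs=np.where(lab==i);print('tip',xs[ys<ys.min()+2].mean(),ys.min())
    if st[i,2]>50:
        k=max(cv2.findContours((lab==i).astype(np.uint8),0,1)[0],key=len);e=cv2.fitEllipse(k);print(e,cast(c,*e[0],.079))
for s in(-1,1):
    P=np.array([.5525,-.084,.085])+s*.062*np.array([np.sin(np.radians(9.8)),np.cos(np.radians(9.8)),0]);u,v=map(int,proj(c,P));p=g[v-14:v+15,u-14:u+15];ys,xs=np.where(p<np.percentile(p,85)*.72);print('pin',u,v,len(xs),cast(c,xs.mean()+u-14,ys.mean()+v-14,.085))
cv2.imwrite('pics/w7c.png',cv2.resize(im[cy-80:cy+80,cx-110:cx+110,::-1],None,fx=3.5,fy=3.5,interpolation=cv2.INTER_CUBIC))
E
```

```text
pos [ 0.5528 -0.0834  0.2138] jaw -99.9 q7 -1.68 F [ 0.6  1.  -0.4] w 0.0461
step [ 0.046 -0.252  0.939] 0.028 tilt [ 0.007 -0.003 -1.   ]
320 185
[288 152  67  65 721] [320.31345354 180.69348128]
((320.74578857421875, 184.1670379638672), (63.340797424316406, 65.1088638305664), 85.58139038085938) [ 0.55370431 -0.08434008  0.079     ]
[308 164  27  39 705] [320.46241135 185.63120567]
tip 320.5 164
pin 378 186 177 [ 0.5436278 -0.1436579  0.085    ]
pin 262 186 173 [ 0.56418537 -0.02511033  0.085     ]
```

Call:
step_arm:
  steps:
    - [0,-0.245,0.933,0.027]
    - [0,-0.245,0.933,0.027]
    - [0.1,-0.245,0.933,0.027]
    - [0.247,-0.245,0.933,0.027]
    - [0.247,-0.245,0.933,0.027]

```text
time_s: 10.5
position: [0.4306, -0.3478, 0.1375]
orientation: [0.409, 0.579, 0.406, -0.577]
contact_force: [0.9, 0.3, 0.3]
gripper_width: 0.0457
```

Call:
step_arm:
  steps:
    - [0,0,0,0]
    - [0,0,0,0]

```text
time_s: 10.75
position: [0.4302, -0.3467, 0.1363]
orientation: [0.408, 0.579, 0.407, -0.577]
contact_force: [0.5, 0.7, 0.2]
gripper_width: 0.0462
```

```bash
python3 - <<'E'
from h import *
im,c=grab('wrist','w8.png')
to(.432,-.3465,.14,-109.5)
print(proj(c,(.432,-.3465,.066)),proj(c,tool()[0]))
cv2.imwrite('pics/w8c.png',cv2.resize(im[:,:,::-1],(800,500),interpolation=cv2.INTER_CUBIC))
E
```

```text
pos [ 0.4313 -0.3464  0.1371] jaw -109.6 q7 -1.26 F [-0.6  0.3 -0.6] w 0.0462
step [-0.01   0.002 -0.   ] -0.0002 tilt [ 0.004 -0.001 -1.   ]
(np.float64(319.1543318414835), np.float64(197.63566974814802)) (np.float64(318.9956132794983), np.float64(226.61667219858015))
```

View pics/w8c.png

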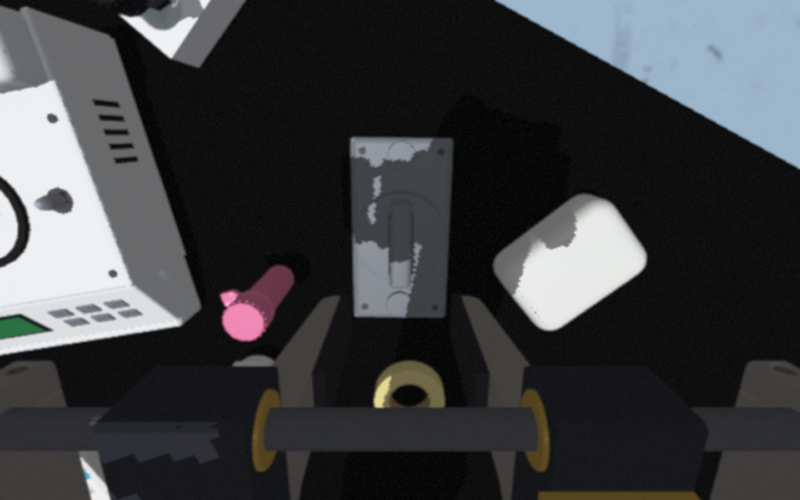

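The wrist view shows the cover aligned with the tool, with its ridge at display (400,200) to (400,288) and its flange corners at (350,138), (453,138), (446,317) and (354,317).

```bash
python3 - <<'E'
from h import *
c=bot.calibration('wrist')
q=np.array([cast(c,u*.8,v*.8,.02) for u,v in[(350,138),(453,138),(446,317),(354,317)]])
print(q.mean(0),np.linalg.norm(q[0]-q[1]),np.linalg.norm(q[0]-q[3]),np.degrees(np.arctan2(*((q[0]+q[1]-q[2]-q[3])[:2][::-1]))))
print(cast(c,320,195,.066))
to(*q.mean(0)[:2],.008,-109.8)
E
```

```text
[ 0.43174358 -0.3470727   0.02      ] 0.07956390417974327 0.15092852928847833 -20.05600635062017
[ 0.43494744 -0.34763811  0.066     ]
pos [ 0.4313 -0.3464  0.1371] jaw -109.6 q7 -1.26 F [-0.6  0.3 -0.6] w 0.0462
step [0.43  0.    0.002] 0.0006 tilt [ 0.004 -0.001 -1.   ]
```

Call:
step_arm:
  steps:
    - [0.1,0.003,0.002,0.0]
    - [0.22,0.003,0.002,0.0]
    - [0.34,0.003,0.002,0.0]
    - [0.4,0.003,0.002,0.0]
    - [0.4,0.003,0.002,0.0]

```text
time_s: 11.42
position: [0.4327, -0.3462, 0.0166]
orientation: [0.409, 0.578, 0.407, -0.576]
contact_force: [-0.2, 0.4, 1.3]
gripper_width: 0.0461
```

Call:
step_arm:
  steps:
    - [0,0,0,0]

```text
time_s: 11.55
position: [0.4339, -0.3466, 0.018]
orientation: [0.41, 0.578, 0.407, -0.576]
contact_force: [-0.0, -0.6, 0.6]
gripper_width: 0.046
```

Call:
step_arm:
  steps:
    - [0.018,0,0,0]
    - [0.031,0,0,0]
    - [0.031,0,0,0]

```text
time_s: 11.92
position: [0.4338, -0.3466, 0.0086]
orientation: [0.41, 0.579, 0.407, -0.576]
contact_force: [0.9, 0.2, 0.2]
gripper_width: 0.0458
```

Call:
step_arm:
  steps:
    - [0,0,0,0]
    - [0,0,0,0]
    - [0,0,0,0]
    - [0,0,0,0]
    - [0,0,0,0]
  grip: -1
  force: 40

```text
time_s: 12.55
position: [0.4338, -0.347, 0.0087]
orientation: [0.41, 0.578, 0.407, -0.576]
contact_force: [-0.9, -0.8, 0.2]
gripper_width: 0.0157
```

```bash
python3 - <<'E'
from h import *
to(.4325,-.347,.15,-109.8)
E
```

```text
pos [ 0.4338 -0.347   0.0087] jaw -109.5 q7 -1.24 F [-0.9 -0.8  0.2] w 0.0157
step [-0.471 -0.002  0.002] 0.0009 tilt [ 0.005 -0.002 -1.   ]
```

Call:
step_arm:
  steps:
    - [-0.08,0,0,0]
    - [-0.2,0,0,0]
    - [-0.35,0,0,0]
    - [-0.49,0,0,0]
    - [-0.49,0,0,0]

```text
time_s: 13.18
position: [0.4348, -0.3477, 0.1585]
orientation: [0.412, 0.579, 0.405, -0.575]
contact_force: [0.4, -0.2, -3.0]
gripper_width: 0.0153
```

```bash
python3 - <<'E'
from h import *
to(.5528,-.0823,.155,-9.9)
E
```

```text
pos [ 0.4348 -0.3477  0.1585] jaw -109.5 q7 -1.26 F [ 0.4 -0.2 -3. ] w 0.0153
step [ 0.011  0.076 -0.965] -0.2765 tilt [ 0.01  -0.005 -1.   ]
```

Call:
step_arm:
  steps:
    - [0.0,0.008,-0.097,-0.028]
    - [0.0,0.015,-0.193,-0.055]
    - [0.0,0.023,-0.29,-0.083]
    - [0.0,0.03,-0.386,-0.111]
    - [0.0,0.038,-0.48,-0.138]

```text
time_s: 13.8
position: [0.4923, -0.2139, 0.1562]
orientation: [0.617, 0.351, 0.612, -0.35]
contact_force: [0.7, -1.0, -2.1]
gripper_width: 0.0158
```

```bash
python3 - <<'E'
from h import *
to(.5528,-.0823,.155,-9.9)
E
```

```text
pos [ 0.4923 -0.2139  0.1562] jaw -59.4 q7 -0.74 F [ 0.7 -1.  -2.1] w 0.0158
step [ 0.004  0.397 -0.275] -0.1376 tilt [ 0.007 -0.003 -1.   ]
```

Call:
step_arm:
  steps:
    - [0.0,0.08,-0.055,-0.028]
    - [0.0,0.16,-0.11,-0.055]
    - [0.0,0.24,-0.165,-0.083]
    - [0.0,0.32,-0.22,-0.111]
    - [0.0,0.397,-0.275,-0.138]

```text
time_s: 14.42
position: [0.5517, -0.081, 0.1539]
orientation: [0.706, 0.058, 0.704, -0.059]
contact_force: [0.1, -0.8, -3.1]
gripper_width: 0.0158
```

Call:
step_arm:
  steps:
    - [0,0,0,0]
    - [0,0,0,0]

```text
time_s: 14.68
position: [0.55, -0.0816, 0.1521]
orientation: [0.704, 0.058, 0.705, -0.059]
contact_force: [-0.0, -1.0, -3.7]
gripper_width: 0.0159
```

```bash
python3 - <<'E'
from h import *
to(.5528,-.0823,.115,-9.9)
im,c=grab('wrist','w9.png')
cv2.imwrite('pics/w9c.png',cv2.resize(im[60:340,130:510,::-1],None,fx=2.1,fy=2.1,interpolation=cv2.INTER_CUBIC))
p=tool()[0];r=np.radians(80.1);
for s in(-1,1): print('pin',s,proj(c,np.array([.5525,-.084,.093])+s*.062*np.array([np.cos(r),np.sin(r),0])))
E
```

```text
pos [ 0.55   -0.0816  0.1521] jaw -9.5 q7 -0.21 F [-0.  -1.  -3.7] w 0.0159
step [ 0.124 -0.001  0.01 ] 0.001 tilt [-0.001 -0.001 -1.   ]
pin -1 (np.float64(323.1385147147396), np.float64(269.69548301906747))
pin 1 (np.float64(324.42271406945446), np.float64(131.3000544820693))
```

View pics/w9c.png

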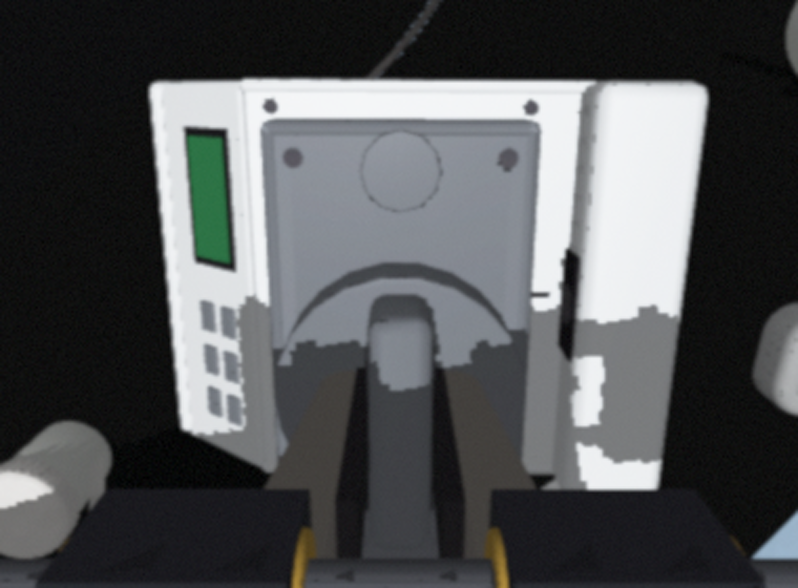

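The last view shows the cover held square. Its bore boss is at display (400,171), the far flange edge at row 121, and its side edges at 263 and 540.

```bash
python3 - <<'E'
from h import *
p,M,s=tool();c=bot.calibration('wrist')
f=lambda u,v,z:(M.T@(cast(c,130+u/2.1,60+v/2.1,z)-p)*1000).round(1)
z=p[2]-.0087+.02
print('boss',f(400,171,z),'edge',f(400,122,z),f(263,123,z),f(540,123,z))
print('index line end',cast(c,130+549/2.1,60+295/2.1,.075),f(549,295,.075),'far deck edge pins hidden')
E
```

```text
boss [-11.4  59.3  -0. ] edge [-11.4  72.9  -0. ] [-11.5  72.6 -38.3] [-11.4  72.6  39.1]
index line end [ 0.61395495 -0.09638654  0.075     ] [77.6 -3.3 65. ] far deck edge pins hidden
```

Call:
step_arm:
  steps:
    - [0.0,-0.002,0.01,0.001]
    - [0.05,-0.002,0.01,0.001]
    - [0.1,-0.002,0.01,0.001]
    - [0.135,-0.002,0.01,0.001]
    - [0.135,-0.002,0.01,0.001]

```text
time_s: 15.35
position: [0.5522, -0.0831, 0.1107]
orientation: [0.704, 0.061, 0.705, -0.062]
contact_force: [0.1, -0.3, -1.5]
gripper_width: 0.0156
```

```bash
python3 - <<'E'
from h import *
to(.5526,-.0825,.088,-9.8)
E
```

```text
pos [ 0.5522 -0.0831  0.1107] jaw -9.9 q7 -0.24 F [ 0.1 -0.3 -1.5] w 0.0156
step [0.076 0.002 0.001] -0.0004 tilt [-0.002 -0.001 -1.   ]
```

Call:
step_arm:
  steps:
    - [0.015,0.001,0,0]
    - [0.03,0.001,0,0]
    - [0.04,0.001,0,0]

```text
time_s: 15.72
position: [0.5523, -0.0829, 0.0986]
orientation: [0.704, 0.061, 0.705, -0.062]
contact_force: [-1.0, -0.0, -3.2]
gripper_width: 0.0157
```

Call:
step_arm:
  steps:
    - [0.01,0,0,0]
    - [0.02,0,0,0]

```text
time_s: 15.98
position: [0.5524, -0.0829, 0.0925]
orientation: [0.704, 0.061, 0.705, -0.062]
contact_force: [-0.3, 0.8, -2.4]
gripper_width: 0.0159
```

Bottom is at 0.084 and already over the straight part of the pins, with no side force. Next I'll press down.

Call:
step_arm:
  steps:
    - [0.008,0,0,0]
    - [0.014,0,0,0]

```text
time_s: 16.23
position: [0.5523, -0.0829, 0.0881]
orientation: [0.704, 0.061, 0.705, -0.062]
contact_force: [-0.2, 0.3, -2.6]
gripper_width: 0.0153
```

Call:
step_arm:
  steps:
    - [0.008,0,0,0]
    - [0.012,0,0,0]

```text
time_s: 16.48
position: [0.5524, -0.0831, 0.0851]
orientation: [0.704, 0.061, 0.705, -0.062]
contact_force: [-2.8, -0.4, 5.0]
gripper_width: 0.0157
```

Call:
step_arm:
  steps:
    - [0.006,0,0,0]
    - [0.01,0,0,0]

```text
time_s: 16.73
position: [0.5524, -0.0833, 0.0836]
orientation: [0.704, 0.06, 0.705, -0.062]
contact_force: [-8.4, -0.5, 19.0]
gripper_width: 0.0155
```

Call:
step_arm:
  steps:
    - [0.008,0,0,0]
    - [0.008,0,0,0]
    - [0.008,0,0,0]
    - [0.008,0,0,0]

```text
time_s: 17.23
position: [0.5524, -0.0834, 0.0837]
orientation: [0.704, 0.06, 0.705, -0.063]
contact_force: [-7.6, -0.2, 17.3]
gripper_width: 0.0157
```

```bash
python3 - <<'E'
from h import *
im,c=grab('scene','s3.png'); im2,ct=grab('top','t3.png'); iw,cw=grab('wrist','w10.png')
to(.5526,-.0825,.0836,-9.8)
g=cv2.cvtColor(iw,cv2.COLOR_RGB2GRAY); p,M,s=tool();print(s['torque'].round(2))
# compare predicted seated flange far-edge with picture brightness profile along the tool-y line
for y in (.066,.070,.074,.078,.082):
    u,v=proj(cw,p+M[:,1]*y-M[:,0]*(.095-p[2])); print(y,round(u),round(v),g[int(v),int(u)-20:int(u)+20:8])
# unchanged bystanders: top-view difference outside arm
d=cv2.absdiff(cv2.imread('pics/top1.png'),im2[:,:,::-1].copy()).max(2)
for n,(u,v) in dict(bottle=(252,105),jar=(310,252),pink=(329,221),yellow=(399,290),tape=(355,272)).items(): print(n,d[v-10:v+10,u-10:u+10].mean().round(1))
E
```

```text
pos [ 0.5524 -0.0833  0.0837] jaw -10.0 q7 -0.26 F [-8.3 -0.8 18.2] w 0.0154
step [0.    0.003 0.   ] -0.0005 tilt [-0.002 -0.003 -1.   ]
[0.33 1.74 0.04]
0.066 321 130 [146 145 146 144 143]
0.07 321 123 [124 124 138 136 121]
0.074 321 116 [200 198 199 199 199]
0.078 321 109 [244 244 244 244 244]
0.082 321 102 [237 237 237 237 236]
bottle 4.5
jar 36.2
pink 21.2
yellow 5.3
tape 31.8
```

```bash
python3 - <<'E'
import cv2,numpy as np
a,b=cv2.imread('pics/scene1.png').astype(int),cv2.imread('pics/s3.png').astype(int)
for n,(u,v) in dict(bottle=(188,193),jar=(363,243),pink=(348,207),yellow=(455,198),tape=(411,228),amber=(217,171)).items():
    A,B=a[v-16:v+16,u-14:u+14],b[v-16:v+16,u-14:u+14]; print(n,abs(A-B).mean().round(1),A.mean().round(),B.mean().round())
def c(im,f): 
    m=f(im[...,0],im[...,1],im[...,2]);m=m.copy();m[:160]=0;m[260:]=0;ys,xs=np.where(m);return xs.mean().round(1),ys.mean().round(1),len(xs)
pk=lambda b,g,r:(r-g>50)&(b-g>15)&(r>110)
print('pink',c(a,pk),c(b,pk))
t=[cv2.imread(f'pics/{x}.png').astype(int) for x in('top1','t3')]
for im in t:
    m=pk(im[...,0],im[...,1],im[...,2]);ys,xs=np.where(m[200:240,310:345]);print('top pink',xs.mean(),ys.mean(),len(xs))
E
```

```text
bottle 3.3 127.0 128.0
jar 19.0 124.0 108.0
pink 16.4 70.0 58.0
yellow 14.2 56.0 62.0
tape 21.1 101.0 84.0
amber 6.1 55.0 56.0
pink (np.float64(347.9), np.float64(205.7), 324) (np.float64(348.1), np.float64(205.9), 314)
top pink 18.701923076923077 21.201923076923077 104
top pink 20.844827586206897 21.362068965517242 58
```

The bystanders haven't moved; the differences are only the arm's shadow. One firm final push, then I'll hand in.

Call:
step_arm:
  steps:
    - [0.01,0,0,0]
    - [0.01,0,0,0]
    - [0.01,0,0,0]
    - [0.01,0,0,0]

```text
time_s: 17.88
position: [0.5524, -0.0834, 0.0836]
orientation: [0.704, 0.06, 0.705, -0.063]
contact_force: [-8.6, -0.0, 22.2]
gripper_width: 0.0159
```

```bash
python3 - <<'E'
from h import *
to(.5526,-.0825,.0836,-9.8)
p,M,s=tool()
if 12<s['contact_force'][2]<35: print(bot.sign_off())
E
```

```text
pos [ 0.5524 -0.0834  0.0836] jaw -10.0 q7 -0.26 F [-8.6 -0.  22.2] w 0.0159
step [0.    0.003 0.   ] -0.0005 tilt [-0.002 -0.004 -1.   ]
the job is handed in; nothing more can be done
None
```

The job is handed in at about 18 s: the cell's lug faces the detector, and the cover is seated on both pins, held pressed down. Nothing came back on whether it passed.

- **Sample cell:** I turned it about 72° in its well. After I let go, the lug was within about 1° of the direction to the detector.
- **Cover:** it went over the pins with no noticeable side force. It stopped at the height that puts its underside level with the deck, and pushing harder from there raised the force without lowering it. I signed off with about 22 N upward on the tool (the seal needs 11 N to go level) and the ridge still gripped. A side force of about 8 N remained, which I left.
- **Not confirmed by sight:** no picture was viewed after the cover was seated, so that rests on height and force readings.
- **Fingertip offset:** the real fingertips sit about 37 mm behind the reported tool point. My first close shut above the cap, so I lowered the shut fingers onto the cap to measure this. That pressed the cell down with up to about 27 N.
- **Other things on the bench:** image comparison showed the bottle unchanged and the pink decoy where it was. Pixels around the jar, the tape and, less so, the yellow decoy changed. I put that down to the arm's shadow and did not measure their positions.

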